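# Dead battery into the child-resistant battery jar

## Task

Put the dead D battery into the used-battery jar. The jar has a child-resistant cap: press it down and keep it pressed while you turn it anticlockwise until it comes free, lift it off and set it down gently, flat on the bare desk, without letting it drop; then drop the battery in through the jar's mouth. Leave the cap off and do not disturb the mug, the pump bottle or the multimeter.

Things in the scene. Friction and masses are not known exactly. Their poses are not given: they have to be found in the camera images.
- jar: Square white plastic jar, 95 x 95 mm, hollow, empty, held tight in a steel cradle bolted to the desk (foot plate 100 x 150 mm, long along y, 3 mm thick; cheeks and band to 49 mm high): it cannot move or turn. Origin: centre of the underside, on the desk; z up, x and y square to its sides. Flat sides up to 115 mm, low shoulder to 124 mm, then the round neck. Inner floor 8 mm above the desk.
- jar_mouth (a point): Centre of the jar's round mouth at the level of the neck's rim, 158 mm above the desk. The neck is 48 mm across outside, 44 mm inside; three lugs around it, 120 degrees apart, hold the cap.
- cap: Black ribbed push-and-turn cap, 65 mm across, 37 mm high, about 60 g, locked on the jar's neck at the start. Origin: centre of its lower edge; z up through its top. Locked, its lower edge is 134 mm above the desk, 10 mm above the shoulder. A sprung liner inside pushes it up: 4.5 mm of press (13 N) clears the locking teeth, 7 mm (17 N) is the most. Not pressed, it turns only 3 degrees.
- cap_top (a point): Centre of the cap's flat top, 37 mm above its lower edge; two moulded arrows there show the way to undo it. Held 5 to 7 mm down, the cap turns anticlockwise seen from above (positive about z): past the locking teeth at 33 degrees, middle of the free gap at 60, stopped at 90. Then it lifts straight off, and has left the neck when 30 mm up.
- cell: Dead D battery, a plain steel cylinder with a grey sleeve, 34 mm across, 58 mm high plus a 3.5 mm terminal nub on top, about 140 g, standing upright and loose on the desk to the left or the right of the jar. Origin: centre of its underside; z up along it to the nub.
- cell_mid (a point): Middle of the D battery, on its axis, 30 mm above its underside.
- mug: Terracotta-coloured mug, 82 mm across, 88 mm high, handle out to about 75 mm on its own +y side, loose. Stands on the other side of the jar from the battery. Origin: centre of its underside. Must not be disturbed.
- pump_bottle: Clear hand-cleaner bottle with white pump head, 65 mm across, 176 mm high, its spout reaching 40 mm towards its own -x, loose, beyond the jar. Origin: centre of its underside. Must not be disturbed.
- multimeter: Dark grey digital multimeter lying face up, 180 mm along its own x, 86 mm along y, 38 mm high (its dial reaches 50 mm), loose, beyond the jar. Origin: centre of its underside. Must not be disturbed.
Mind the look-alikes: they are no part of the job. Several things look just like the cell: the one meant starts farthest to the robot's left. What is meant by the cap is not pink, and is the smaller of those in its own colour.

How it is judged:
By the outcome, as a careful person would: the job done as asked, in the order asked, and still so for the second after the job is handed in, with the robot touching nothing.
It also fails if it takes over 64 s, if anything falls off the work surface, if the arm or the gripper's body presses on something with over 40 N, if the wrist force passes 120 N, or if a joint passes its speed limit or range.

## Robot

A 6-joint arm with a two-finger parallel gripper is mounted at the origin on the work surface. World frame = base frame: x ahead of the robot, y to its left, z up, the work surface at z = 0. Lengths are in m, angles in rad, forces in N, time in s.
With the tool pointing down it reaches from about 0.225 to 0.725 m from the base axis. Payload 3.1 kg.
Tool frame: the origin (TCP) lies at the very end of the fingers, on their centre line; the grasp point (between the pads) lies 19 mm behind it; z points along the fingers, y is the line along which they close (so a half turn about z gives the same grasp; the last joint's range is limited). The gripper opens to 85 mm and grips with 20 to 120 N. Pads are 22 mm wide; open, the fingers measure 114 mm over their backs; the gripper's body (76 mm by 85 mm) begins 54 mm behind the grasp point. The pads swing forward as they close: fully open they stand 13 mm farther back than shut.
Start: joints at [-1.29, 0.048, 0.099, 1.622, 0, 1.443], TCP at [0.209, -0.482, 0.196] pointing down, gripper open.
Joint ranges: [-2.91, 2.91], [-0.99, 1.94], [-1.21, 1.42], [-2.12, 2.29], [-1.49, 1.47], [-3.14, 3.14]. Speed limits (rad/s): [2.79, 2.79, 3.14, 3.14, 3.14, 3.14].

## Interface

Orientations are given as a unit quaternion [x, y, z, w].
In Python, from station import r gives the robot as it stands.
- The arm moves only by the shell command python3 -m pendant 'ROWS'. ROWS is JSON, a list of rows, each an object with "delta_pos": the shift along the tool's x, y, z in cm, a list of three; "angular": the turn, a rotation vector about the tool's x, y, z in degrees, a list of three; "gripper": the closure, from 0 (fully open) to 1 (shut). A call has 1 to 10 rows; each row is the pose to reach, as a shift and turn from the pose commanded when the call began, along the tool's axes at that moment; what a row does not reach only later rows make up. A row lasts 1/12 s, in which the tool goes at most 41.7 mm and 7.16 degrees, less where a joint would pass 70% of its speed; a pose out of reach is approached as far as the arm can. A call with a gripper value outside its range is refused whole. The fingers move at their own pace and stop on an object; the grip force is fixed at half the most. Time passes only in rows, so rows that repeat a pose let the fingers close. It gives the time, the measured TCP pose, the force, the opening and the grip force at its end, in the units of the state.
- r.get_obs(): the state, without advancing time (a new reading comes with each control period).
- r.get_image(name): name is "scene" or "side" or "wrist"; returns the picture (420x560x3 uint8, red, green, blue); there is no depth.
- r.calibration(name): a dict with "intrinsics" (3x3 intrinsics, pixels), "cam_to_world" (4x4, takes a point from camera to world coordinates). Camera axes: x right, y down, z forward; pixel columns grow to the right and rows downward; lengths in m; the calibration is good to about 2 mm. A picture is of the moment at which its call begins: read the wrist's pose just before it. calibration takes no time and is no camera call; for the wrist camera it gives the pose at the moment of the call.
- r.hand_in(): hands the job in; it is judged then, once.
Trained networks look in the newest picture that a camera, given by its name, has taken for a name from the list of things; names that differ only in an ending like _2 or _b are one class to them, and where a whole thing is asked for, a point or a joint stands for the part that bears it (a point fixed in the world has none). Each returns a list of dicts, best first, with "p" (0 to 1); they miss things now and then, are a little off and sometimes report something else, mostly with a low value. They report only what shows in the picture. A call takes as long as a camera call. They do not tell look-alikes from the thing itself.
- r.recognise(camera, name): "xy" ([column, row] in pixels, amid what is visible of it).
- r.masks_of(camera, name): "pixels" (420x560 bool, what is visible of it) and "xy" ([column, row] in pixels, amid what is visible of it).
The state is a dict: "clock": time; "joints": joint angles; "dq": joint speeds; "effort": joint torques, N m; "tcp_pos": TCP position; "tcp_rot": TCP orientation; "contact_force": force on the tool from outside, world axes, zero at the start; "moment": the same for the moment, N m; "gripper_width": opening from 0.0 (shut) to 1.0 (fully open); "grasp_force": force on a finger pad.
Only numpy, scipy, OpenCV 4.12 (cv2) and the standard library are available. Lean on these libraries where they do the work, as an engineer would, in place of code of your own. Each camera call takes 0.05 s, during which the arm holds its last target. There are 200 camera calls.

## Working session

There is one attempt and no reset: what is moved stays moved. The work goes in short steps, Python scripts to look and compute and a shell command to move; the robot and the scene stay as the last step left them, time stands still between calls to the robot, and variables do not carry over. Pictures are saved under pics/ and viewed, at most 10 in all, crops included, and the job is handed in when it is done.

```bash
ls; mkdir -p pics
python3 - <<'E'
from station import r
import cv2,numpy as np
o=r.get_obs();print(o)
a=r.get_image("scene");b=r.get_image("side")
cv2.imwrite("pics/a.png",cv2.cvtColor(a,cv2.COLOR_RGB2BGR));cv2.imwrite("pics/b.png",cv2.cvtColor(b,cv2.COLOR_RGB2BGR))
for c in("scene","side"):
    k=r.calibration(c);print(c,np.round(k["intrinsics"],1).tolist(),np.round(k["cam_to_world"],3).tolist())
    for n in("cap","cell","jar"):
        print(n,[(np.round(d["xy"],0).tolist(),round(d["p"],2)) for d in r.recognise(c,n)])
E
```

```text
pics
{'clock': 0.0, 'joints': array([-1.28978835e+00,  4.87373078e-02,  9.75745733e-02,  1.62196747e+00,
        2.93859527e-05,  1.44299745e+00]), 'dq': array([-0.00038867,  0.00097254,  0.000656  ,  0.00084675,  0.00034636,
       -0.00136175]), 'effort': array([ 2.56743915e-03, -3.38782346e+01,  3.20013785e+01,  2.05204199e-02,
        2.67221014e-05,  6.56462873e-06]), 'tcp_pos': array([ 0.20850248, -0.48107577,  0.19521256]), 'tcp_rot': array([ 9.79181590e-01,  2.02982886e-01, -7.46555529e-05, -1.16464109e-03]), 'contact_force': array([ 0.74065815, -1.03781723,  0.44044383]), 'moment': array([-0.00371216,  0.05085899, -0.01510946]), 'grasp_force': 0.0, 'gripper_width': 1.0042253240488985}
scene [[535.2, 0.0, 277.7], [0.0, 535.2, 208.2], [0.0, 0.0, 1.0]] [[-0.04, 0.84, -0.541, 1.294], [0.999, 0.037, -0.015, 0.001], [0.007, -0.542, -0.841, 1.28], [0.0, 0.0, 0.0, 1.0]]
cap [([334.0, 228.0], 0.95), ([276.0, 198.0], 0.76), ([287.0, 277.0], 0.56), ([269.0, 224.0], 0.45), ([403.0, 201.0], 0.33)]
cell [([277.0, 196.0], 0.64), ([174.0, 198.0], 0.61), ([153.0, 165.0], 0.61), ([133.0, 209.0], 0.58)]
jar [([268.0, 224.0], 0.62)]
side [[450.1, 0.0, 275.7], [0.0, 450.1, 207.9], [0.0, 0.0, 1.0]] [[0.972, -0.124, 0.198, 0.37], [-0.233, -0.589, 0.774, -0.809], [0.021, -0.798, -0.602, 0.73], [0.0, 0.0, 0.0, 1.0]]
cap [([260.0, 197.0], 0.78), ([322.0, 224.0], 0.62), ([243.0, 202.0], 0.54), ([319.0, 184.0], 0.32)]
cell [([209.0, 397.0], 0.92), ([293.0, 390.0], 0.8), ([260.0, 349.0], 0.69)]
jar [([267.0, 240.0], 0.69)]
```

View pics/a.png

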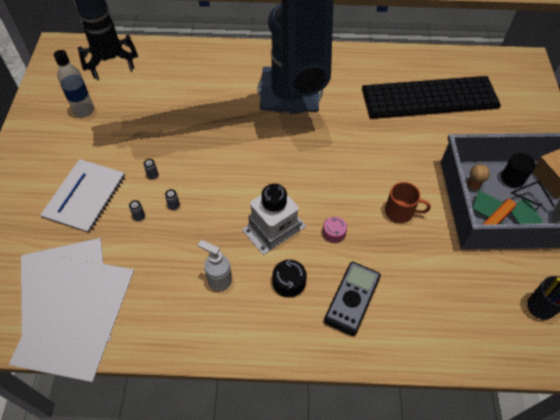

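View pics/b.png

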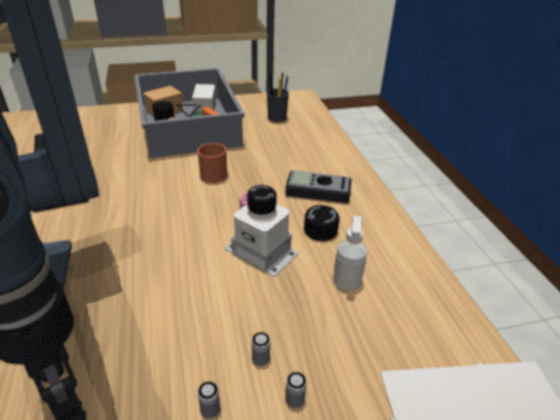

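Scene view (camera faces the robot, so image right is the robot's left):
- **Cells:** candidates at scene (172,198), (151,168) and (137,210). The one farthest to the robot's left is (172,198).
- **Caps:** black on the jar at (274,197), black on the desk at (289,278), which is bigger, and pink at (335,229). The one meant is the cap on the jar.

Next I'll triangulate these and confirm with a crop.

```bash
cat > h.py <<'E'
from station import r
import cv2,numpy as np
def ray(c,p):
    k=r.calibration(c);T=np.array(k["cam_to_world"]);d=T[:3,:3]@np.linalg.inv(k["intrinsics"])@[p[0],p[1],1.];return T[:3,3],d/np.linalg.norm(d)
def atz(c,p,z):
    o,d=ray(c,p);return o+d*(z-o[2])/d[2]
def tri(a,b):
    A=0;B=0
    for o,d in(ray(*a),ray(*b)):
        M=np.eye(3)-np.outer(d,d);A=A+M;B=B+M@o
    return np.linalg.solve(A,B)
def proj(c,P):
    k=r.calibration(c);T=np.linalg.inv(k["cam_to_world"]);q=k["intrinsics"]@(T[:3,:3]@P+T[:3,3]);return q[:2]/q[2]
E
python3 - <<'E'
from h import *
a=cv2.imread("pics/a.png");b=cv2.imread("pics/b.png")
cv2.imwrite("pics/c.png",np.hstack([cv2.resize(a[145:300,120:320],(400,310),interpolation=2)*1,cv2.resize(b[180:420,190:380],(300,310))]))
def c(cam,n):
    for d in r.masks_of(cam,n):
        v,u=np.nonzero(d["pixels"]);print(cam,n,round(d["p"],2),np.round(d["xy"],1),"u",u.min(),u.max(),"v",v.min(),v.max(),len(u),"mean",u.mean().round(1),v.mean().round(1))
for cam in("scene","side"):
    for n in("cap","cell"):c(cam,n)
print("cap mid",tri(("scene",(274.5,197)),("side",(262,200))))
print("cell mid",tri(("scene",(172,198.5)),("side",(260.5,348.5))))
for p in((151,168),(137,210)):print(atz("scene",p,.03))
print("bottle top",tri(("scene",(216,258)),("side",(355,237))),"bottle",atz("scene",(219,285),0.02))
print("mug",atz("scene",(403,203),.044),"meter",atz("scene",(353,298),.03),"bigcap",atz("scene",(289,278),.03),"pink",atz("scene",(335,229),.02))
print("foot corners",[atz("scene",p,.003)[:2].round(3).tolist() for p in((245,233),(262,250),(302,227))])
E
```

```text
scene cap 0.82 [272.9 197.2] u 261 286 v 183 211 623 mean 273.5 197.1
scene cap 0.82 [332.1 228.4] u 322 346 v 217 243 540 mean 334.0 229.8
scene cap 0.61 [288.8 275.5] u 272 305 v 260 297 1027 mean 288.7 278.3
scene cap 0.23 [216.  268.3] u 198 232 v 241 291 1014 mean 216.1 268.3
scene cap 0.18 [173.8 199.7] u 164 179 v 190 209 247 mean 171.4 199.2
scene cell 0.8 [136.4 207.2] u 128 144 v 200 220 253 mean 136.2 210.1
scene cell 0.58 [152.5 165.4] u 143 158 v 159 179 225 mean 150.5 169.3
scene cell 0.57 [170.3 201. ] u 165 178 v 190 208 190 mean 171.5 199.0
side cap 0.82 [262.4 197.6] u 247 276 v 184 214 786 mean 261.2 199.2
side cap 0.8 [321.7 222.4] u 303 339 v 204 240 1130 mean 321.0 222.0
side cap 0.32 [349.9 258. ] u 333 367 v 215 289 1732 mean 350.5 256.7
side cell 0.9 [295.2 390.6] u 285 305 v 371 407 671 mean 295.0 389.1
side cell 0.61 [258.6 348.8] u 250 270 v 331 365 626 mean 260.2 347.6
side cell 0.58 [211.8 396.5] u 197 219 v 381 417 685 mean 208.3 399.0
side cell 0.21 [266.  240.4] u 224 298 v 205 275 3373 mean 262.6 239.0
cap mid [ 0.53602195 -0.03033921  0.15194767]
cell mid [ 0.4724562  -0.31962259  0.03264353]
[ 0.36624613 -0.39648534  0.03      ]
[ 0.51223999 -0.41077106  0.03      ]
bottle top [ 0.70318915 -0.16449926  0.12817212] bottle [ 0.72309984 -0.16334732  0.02      ]
mug [0.46568007 0.32402824 0.044     ] meter [0.74863086 0.1771534  0.03      ] bigcap [0.70047661 0.01511205 0.03      ] pink [0.54335195 0.13676132 0.02      ]
foot corners [[0.557, -0.11], [0.608, -0.06], [0.531, 0.047]]
```

View pics/c.png

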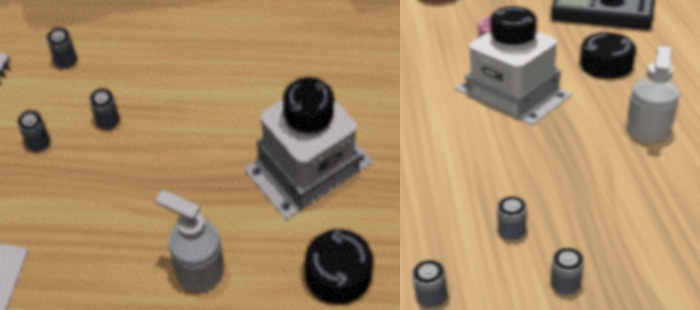

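The crop confirms the cell nearest the jar, which is the one farthest left. It also confirms the smaller black cap on the jar neck; the loose black one is visibly bigger. The heights check out: cap mid 0.152 and cell mid 0.033.

```bash
cat >> h.py <<'E'
from scipy.spatial.transform import Rotation as Ro
def go(P,yaw=None):
    o=r.get_obs();R=Ro.from_quat(o["tcp_rot"]);d=R.inv().apply(np.array(P)-o["tcp_pos"])*100
    x=R.as_matrix()[:,0];y0=np.degrees(np.arctan2(x[1],x[0]));y=y0 if yaw is None else yaw
    t=np.radians(y);W=Ro.from_matrix([[np.cos(t),np.sin(t),0],[np.sin(t),-np.cos(t),0],[0,0,-1]])
    print("dpos",d.round(2),"ang",np.degrees((R.inv()*W).as_rotvec()).round(2),"yaw",y0.round(1),"tcp",o["tcp_pos"].round(4),"F",o["contact_force"].round(1),"w",round(o["gripper_width"],3),"g",round(o["grasp_force"],1),"q",o["joints"].round(2),"t",round(o["clock"],2))
E
python3 -c "
from h import *
go([.536,-.03,.24])"
```

```text
dpos [ 47.99 -28.44  -4.36] ang [-0. -0.  0.] yaw 23.4 tcp [ 0.2087 -0.4817  0.1964] F [ 0.7  0.4 -0.7] w 1.0 g 0.0 q [-1.29  0.05  0.1   1.62  0.    1.44] t 0.6
```

```bash
python3 -m pendant '[{"delta_pos":[3,-1.5,-2],"angular":[0,0,0],"gripper":0},{"delta_pos":[6.5,-3.5,-4],"angular":[0,0,0],"gripper":0},{"delta_pos":[10,-5.8,-4.4],"angular":[0,0,0],"gripper":0},{"delta_pos":[13.5,-8,-4.4],"angular":[0,0,0],"gripper":0},{"delta_pos":[17,-10,-4.4],"angular":[0,0,0],"gripper":0},{"delta_pos":[20.5,-12.1,-4.4],"angular":[0,0,0],"gripper":0},{"delta_pos":[24,-14.2,-4.4],"angular":[0,0,0],"gripper":0},{"delta_pos":[27.5,-16.3,-4.4],"angular":[0,0,0],"gripper":0},{"delta_pos":[31,-18.4,-4.4],"angular":[0,0,0],"gripper":0},{"delta_pos":[34,-20.1,-4.4],"angular":[0,0,0],"gripper":0}]'; python3 -c "
from h import *
go([.536,-.03,.24])"
```

```text
clock: 1.43
tcp_pos: [0.4419, -0.1597, 0.2408]
tcp_rot: [0.979, 0.204, 0.001, 0.0]
contact_force: [0.2, -0.0, -0.6]
gripper_width: 0.999
grasp_force: 0.0
dpos [13.8  -8.14  0.09] ang [ 0.02 -0.06 -0.  ] yaw 23.5 tcp [ 0.4419 -0.1597  0.2408] F [ 0.2 -0.  -0.6] w 0.999 g 0.0 q [-0.49 -0.08  0.06  1.71  0.    2.24] t 1.43
```

```bash
python3 -m pendant '[{"delta_pos":[3,-1.8,0],"angular":[0,0,0],"gripper":0},{"delta_pos":[6.4,-3.8,0],"angular":[0,0,0],"gripper":0},{"delta_pos":[9.5,-5.6,0],"angular":[0,0,0],"gripper":0},{"delta_pos":[12.2,-7.2,0],"angular":[0,0,0],"gripper":0},{"delta_pos":[13.8,-8.14,0.1],"angular":[0,0,0],"gripper":0},{"delta_pos":[13.8,-8.14,0.1],"angular":[0,0,0],"gripper":0}]'
python3 - <<'E'
from h import *
a=r.get_image("wrist");cv2.imwrite("pics/d.png",a[:,:,::-1])
for d in r.masks_of("wrist","cap"):
    v,u=np.nonzero(d["pixels"]);c,R=cv2.minEnclosingCircle(np.stack([u,v],1).astype(np.float32));print(d["p"],c,R,u.min(),u.max(),v.min(),v.max(),atz("wrist",c,.165),proj("wrist",np.array([.536,-.03,.165])))
go([.536,-.03,.138])
E
```

```text
clock: 1.93
tcp_pos: [0.5366, -0.0293, 0.2386]
tcp_rot: [0.979, 0.205, 0.0, -0.001]
contact_force: [-0.4, -0.3, -0.1]
gripper_width: 0.997
grasp_force: 0.0
0.73 (277.9467468261719, 206.4827880859375) 45.697425842285156 236 323 161 252 [ 0.53636197 -0.03066725  0.165     ] [276.92045168 206.56955068]
0.73 (304.5, 13.860655784606934) 48.52192687988281 258 351 0 61 [0.66010784 0.00449077 0.165     ] [276.92045168 206.56955068]
dpos [ 0.18 -0.15 10.11] ang [-0.    0.06 -0.  ] yaw 23.5 tcp [ 0.535  -0.0321  0.2391] F [-1.7  0.1 -0.2] w 1.001 g 0.0 q [-0.18  0.09  0.23  1.71 -0.    2.55] t 2.03
```

View pics/d.png

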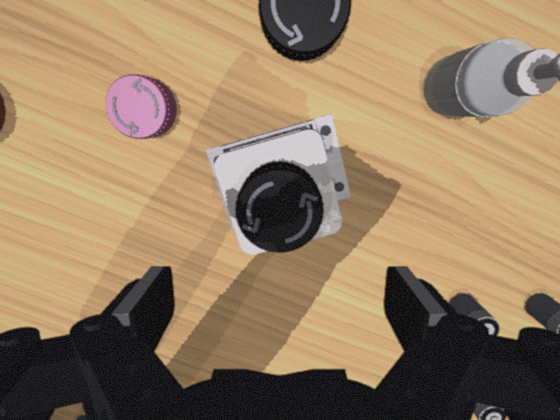

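Wrist view: the black cap is centred at about (278,207), between the open fingers. Projected to cap-top height it gives (0.536,-0.031), matching the earlier estimate. Next is to descend and grip.

```bash
python3 -m pendant '[{"delta_pos":[0,0,2.5],"angular":[0,0,0],"gripper":0},{"delta_pos":[0,0,5],"angular":[0,0,0],"gripper":0},{"delta_pos":[0,0,7.5],"angular":[0,0,0],"gripper":0},{"delta_pos":[0,0,9],"angular":[0,0,0],"gripper":0},{"delta_pos":[0,0,10.1],"angular":[0,0,0],"gripper":0},{"delta_pos":[0,0,10.1],"angular":[0,0,0],"gripper":1},{"delta_pos":[0,0,10.1],"angular":[0,0,0],"gripper":1},{"delta_pos":[0,0,10.1],"angular":[0,0,0],"gripper":1},{"delta_pos":[0,0,10.1],"angular":[0,0,0],"gripper":1},{"delta_pos":[0,0,10.1],"angular":[0,0,0],"gripper":1}]'; python3 -m pendant '[{"delta_pos":[0,0,0],"angular":[0,0,0],"gripper":1},{"delta_pos":[0,0,0],"angular":[0,0,0],"gripper":1}]'
python3 - <<'E'
from h import *
a=r.get_image("side");cv2.imwrite("pics/e.png",cv2.resize(a[120:290,180:380],(800,600))[:,:,::-1])
go([.536,-.03,.132])
E
```

```text
clock: 2.87
tcp_pos: [0.5361, -0.0329, 0.1401]
tcp_rot: [0.979, 0.203, 0.001, 0.001]
contact_force: [-0.3, -0.1, -0.0]
gripper_width: 0.3
grasp_force: 0.0
clock: 3.03
tcp_pos: [0.5355, -0.0327, 0.1391]
tcp_rot: [0.979, 0.203, 0.001, 0.0]
contact_force: [1.1, -0.6, 0.3]
gripper_width: 0.009
grasp_force: 0.0
dpos [ 0.16 -0.21  0.69] ang [ 0.03 -0.04 -0.  ] yaw 23.4 tcp [ 0.5354 -0.0326  0.1389] F [ 0.6 -0.5  0.1] w 0.0 g 0.0 q [-0.19  0.07  0.01  1.51 -0.    2.55] t 3.08
```

View pics/e.png

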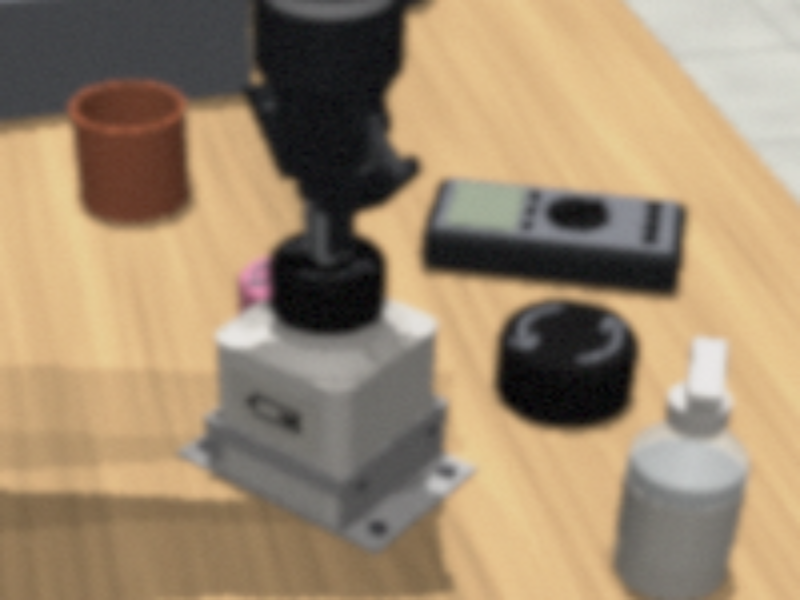

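The gripper shut fully, and in the side crop the fingertips end around (325,260), at the top of the cap. So it missed the cap. I'll compare where the tips really are with the reported TCP.

Run:
```python
from h import *
a=r.get_image("scene");w=r.get_image("wrist")
o=r.get_obs();P=o["tcp_pos"]
for c in("scene","side","wrist"):print(c,proj(c,P),proj(c,P+[0,0,.035]),"captop",proj(c,np.array([.536,-.0305,.171])))
print(atz("side",(261,194),.171),atz("side",(261,194),.139))
cv2.imwrite("pics/f.png",np.hstack([cv2.resize(a[140:250,220:330],(400,400)),cv2.resize(w[100:420,80:480],(400,400))])[:,:,::-1])
```

```text
scene [273.27158162 200.19091158] [273.27434554 192.45122928] captop [274.07602833 193.33399063]
side [261.16529622 205.08218829] [261.18973924 192.03788589] captop [261.37024772 192.43035202]
wrist [279.16312668 245.45066425] [279.27730544 274.30956945] captop [275.79805506 268.53318833]
[ 0.534002   -0.03607834  0.171     ] [0.54341741 0.00818954 0.139     ]
```

View pics/f.png

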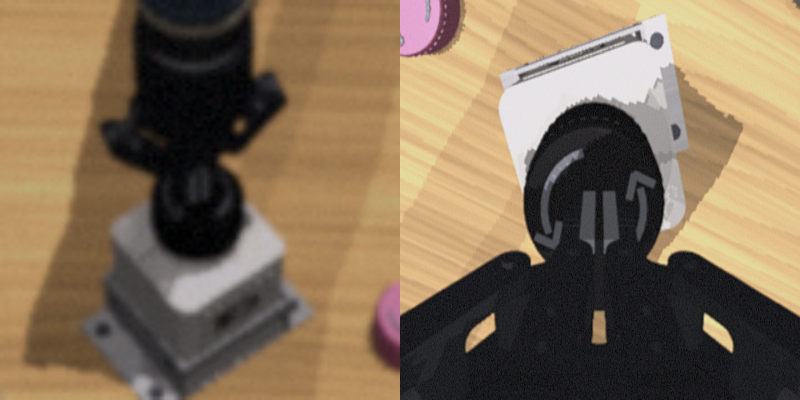

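Run:
```python
from h import *
k=r.calibration("wrist");K=np.array(k["intrinsics"]);T=np.array(k["cam_to_world"]);o=r.get_obs()
print(K.round(1).tolist(),T.round(3).tolist())
q=np.linalg.inv(T)@np.r_[o["tcp_pos"],1];print("tcp in cam",q.round(4),"captop in cam",(np.linalg.inv(T)@[.536,-.0305,.171,1]).round(4))
print("cap depth by size",K[0,0]*.065/140,"finger gap depth open tips",K[0,0]*.085/np.array([216,222,230]))
print(tri(("scene",(275,194)),("side",(261,194))))
# FK check of camera 1: where was cap by wrist hover vs size: hover diam 88-91px
print(K[0,0]*.065/np.array([87,89,91]), .2386)
```

```text
[[353.4, 0.0, 278.8], [0.0, 353.4, 210.6], [0.0, 0.0, 1.0]] [[0.397, -0.884, -0.246, 0.598], [-0.918, -0.382, -0.107, -0.005], [0.0, 0.268, -0.963, 0.316], [0.0, 0.0, 0.0, 1.0]]
tcp in cam [2.000e-04 1.870e-02 1.895e-01 1.000e+00] captop in cam [-0.0013  0.0259  0.1578  1.    ]
cap depth by size 0.1640922493971836 finger gap depth open tips [0.13908104 0.13532209 0.13061524]
[ 0.53513003 -0.02851115  0.16601862]
[0.26405649 0.25812264 0.25244961] 0.2386
```

All three views agree. The camera and FK are consistent (cap depth by its size is right), but the shut fingertips sit about 35 mm above the reported TCP, just over the cap top at 0.171. I'll measure that offset with a gentle touch on the cap top, still shut.

```bash
for i in 1; do python3 -m pendant '[{"delta_pos":[0,0,0.15],"angular":[0,0,0],"gripper":1},{"delta_pos":[0,0,0.15],"angular":[0,0,0],"gripper":1}]' | grep -E "pos|force"; python3 -m pendant '[{"delta_pos":[0,0,0.15],"angular":[0,0,0],"gripper":1},{"delta_pos":[0,0,0.15],"angular":[0,0,0],"gripper":1}]'| grep -E "pos|force";python3 -m pendant '[{"delta_pos":[0,0,0.15],"angular":[0,0,0],"gripper":1},{"delta_pos":[0,0,0.15],"angular":[0,0,0],"gripper":1}]'| grep -E "pos|force"; done
```

```text
tcp_pos: [0.5349, -0.0325, 0.1366]
contact_force: [-0.1, -0.3, -0.2]
grasp_force: 0.0
tcp_pos: [0.5351, -0.0326, 0.1362]
contact_force: [-1.8, 0.7, 5.3]
grasp_force: 2.5
tcp_pos: [0.5351, -0.0326, 0.1352]
contact_force: [-2.0, 0.1, 7.0]
grasp_force: 3.3
```

Contact came at TCP z≈0.1365, so the real tips are 34.5 mm short of the reported TCP. Next: raise, open, and regrasp at a TCP z of about 0.102.

```bash
python3 -m pendant '[{"delta_pos":[0.15,-0.2,-1.5],"angular":[0,0,0],"gripper":0},{"delta_pos":[0.15,-0.2,-1.5],"angular":[0,0,0],"gripper":0},{"delta_pos":[0.15,-0.2,-1.5],"angular":[0,0,0],"gripper":0},{"delta_pos":[0.15,-0.2,-1.5],"angular":[0,0,0],"gripper":0},{"delta_pos":[0.15,-0.2,-1.5],"angular":[0,0,0],"gripper":0},{"delta_pos":[0.15,-0.2,-1.5],"angular":[0,0,0],"gripper":0},{"delta_pos":[0.15,-0.2,-1.5],"angular":[0,0,0],"gripper":0},{"delta_pos":[0.15,-0.2,-1.5],"angular":[0,0,0],"gripper":0}]'
python3 - <<'E'
from h import *
go([.536,-.0305,.102])
E
```

```text
clock: 4.35
tcp_pos: [0.5354, -0.0301, 0.1484]
tcp_rot: [0.979, 0.203, -0.0, -0.0]
contact_force: [-0.0, -0.2, 1.2]
gripper_width: 1.003
grasp_force: 0.0
dpos [0.05 0.06 4.64] ang [-0.03  0.04 -0.  ] yaw 23.4 tcp [ 0.5354 -0.0301  0.1484] F [-0.  -0.2  1.2] w 1.003 g 0.0 q [-0.18  0.07  0.03  1.53  0.    2.55] t 4.35
```

```bash
python3 -m pendant '[{"delta_pos":[0,0,1.5],"angular":[0,0,0],"gripper":0},{"delta_pos":[0,0,3],"angular":[0,0,0],"gripper":0},{"delta_pos":[0,0,4],"angular":[0,0,0],"gripper":0},{"delta_pos":[0,0,4.6],"angular":[0,0,0],"gripper":0},{"delta_pos":[0,0,4.6],"angular":[0,0,0],"gripper":0},{"delta_pos":[0,0,4.6],"angular":[0,0,0],"gripper":1},{"delta_pos":[0,0,4.6],"angular":[0,0,0],"gripper":1},{"delta_pos":[0,0,4.6],"angular":[0,0,0],"gripper":1},{"delta_pos":[0,0,4.6],"angular":[0,0,0],"gripper":1},{"delta_pos":[0,0,4.6],"angular":[0,0,0],"gripper":1}]'
python3 - <<'E'
from h import *
go([.536,-.0305,.095])
E
```

```text
clock: 5.18
tcp_pos: [0.536, -0.0301, 0.1042]
tcp_rot: [0.979, 0.203, 0.001, 0.0]
contact_force: [-1.6, 1.2, 4.1]
gripper_width: 0.746
grasp_force: 66.6
dpos [-0.02  0.04  0.92] ang [ 0.03 -0.08 -0.  ] yaw 23.4 tcp [ 0.536  -0.0301  0.1042] F [-1.6  1.2  4.1] w 0.746 g 66.6 q [-0.18  0.08 -0.05  1.44  0.    2.55] t 5.18
```

```bash
python3 -m pendant '[{"delta_pos":[0,0,0.2],"angular":[0,0,0],"gripper":1},{"delta_pos":[0,0,0.4],"angular":[0,0,0],"gripper":1},{"delta_pos":[0,0,0.6],"angular":[0,0,0],"gripper":1},{"delta_pos":[0,0,0.7],"angular":[0,0,0],"gripper":1},{"delta_pos":[0,0,0.7],"angular":[0,0,0],"gripper":1},{"delta_pos":[0,0,0.7],"angular":[0,0,0],"gripper":1}]'
python3 - <<'E'
from h import *
go([.536,-.0305,.097])
E
```

```text
clock: 5.68
tcp_pos: [0.5362, -0.0301, 0.0994]
tcp_rot: [0.979, 0.203, 0.001, 0.001]
contact_force: [-4.5, 2.1, 12.8]
gripper_width: 0.748
grasp_force: 67.6
dpos [-0.03  0.02  0.24] ang [ 0.09 -0.15 -0.  ] yaw 23.4 tcp [ 0.5362 -0.0301  0.0994] F [-4.5  2.1 12.8] w 0.748 g 67.6 q [-0.18  0.08 -0.06  1.43  0.    2.55] t 5.68
```

```bash
python3 -m pendant '[{"delta_pos":[0,0,0.15],"angular":[0,0,0],"gripper":1},{"delta_pos":[0,0,0.25],"angular":[0,0,0],"gripper":1},{"delta_pos":[0,0,0.25],"angular":[0,0,0],"gripper":1},{"delta_pos":[0,0,0.25],"angular":[0,0,0],"gripper":1}]'
python3 - <<'E'
from h import *
go([.536,-.0305,.097])
E
```

```text
clock: 6.02
tcp_pos: [0.5363, -0.0302, 0.0977]
tcp_rot: [0.979, 0.203, 0.002, 0.001]
contact_force: [-6.9, 0.2, 16.3]
gripper_width: 0.751
grasp_force: 67.8
dpos [-0.04  0.02  0.07] ang [ 0.11 -0.17 -0.  ] yaw 23.4 tcp [ 0.5363 -0.0302  0.0977] F [-6.9  0.2 16.3] w 0.751 g 67.8 q [-0.18  0.08 -0.07  1.42  0.    2.55] t 6.02
```

```bash
python3 -m pendant '[{"delta_pos":[0,0,0],"angular":[0,0,-4],"gripper":1},{"delta_pos":[0,0,0],"angular":[0,0,-8],"gripper":1},{"delta_pos":[0,0,0],"angular":[0,0,-12],"gripper":1},{"delta_pos":[0,0,0],"angular":[0,0,-16],"gripper":1},{"delta_pos":[0,0,0],"angular":[0,0,-20],"gripper":1},{"delta_pos":[0,0,0],"angular":[0,0,-20],"gripper":1}]'
python3 - <<'E'
from h import *
go([.536,-.0305,.097]);print(r.get_obs()["moment"])
E
```

```text
clock: 6.52
tcp_pos: [0.537, -0.0294, 0.0979]
tcp_rot: [0.929, 0.371, 0.003, 0.0]
contact_force: [-5.6, 3.2, 14.8]
gripper_width: 0.746
grasp_force: 67.8
dpos [-0.15  0.01  0.09] ang [ 0.16 -0.25 -0.  ] yaw 43.6 tcp [ 0.537  -0.0294  0.0979] F [-5.6  3.2 14.8] w 0.746 g 67.8 q [-0.18  0.08 -0.07  1.42  0.    2.2 ] t 6.52
[0.65300162 1.08349191 0.03916273]
```

Little turning resistance and it is still pressed, so I'll continue to 60°.

```bash
python3 -m pendant '[{"delta_pos":[-0.05,0,0.03],"angular":[0,0,-5],"gripper":1},{"delta_pos":[-0.05,0,0.03],"angular":[0,0,-10],"gripper":1},{"delta_pos":[-0.05,0,0.03],"angular":[0,0,-15],"gripper":1},{"delta_pos":[-0.05,0,0.03],"angular":[0,0,-20],"gripper":1},{"delta_pos":[-0.05,0,0.03],"angular":[0,0,-25],"gripper":1},{"delta_pos":[-0.05,0,0.03],"angular":[0,0,-30],"gripper":1},{"delta_pos":[-0.05,0,0.03],"angular":[0,0,-35],"gripper":1},{"delta_pos":[-0.05,0,0.03],"angular":[0,0,-40],"gripper":1},{"delta_pos":[-0.05,0,0.03],"angular":[0,0,-41],"gripper":1},{"delta_pos":[-0.05,0,0.03],"angular":[0,0,-41],"gripper":1}]'
python3 - <<'E'
from h import *
go([.536,-.0305,.097]);print(r.get_obs()["moment"])
E
```

```text
clock: 7.35
tcp_pos: [0.537, -0.0295, 0.0978]
tcp_rot: [0.74, 0.672, 0.003, 0.001]
contact_force: [-4.8, 4.5, 15.2]
gripper_width: 0.749
grasp_force: 67.9
dpos [-0.11 -0.09  0.08] ang [ 0.33 -0.11 -0.  ] yaw 84.5 tcp [ 0.537  -0.0295  0.0978] F [-4.8  4.5 15.2] w 0.749 g 67.9 q [-0.18  0.07 -0.07  1.42  0.    1.49] t 7.35
[ 0.79132483  1.18038354 -0.09461667]
```

```bash
python3 -m pendant '[{"delta_pos":[0,0,-0.5],"angular":[0,0,0],"gripper":1},{"delta_pos":[0,0,-1],"angular":[0,0,0],"gripper":1},{"delta_pos":[0,0,-1.5],"angular":[0,0,0],"gripper":1},{"delta_pos":[0,0,-1.8],"angular":[0,0,0],"gripper":1},{"delta_pos":[0,0,-1.8],"angular":[0,0,0],"gripper":1}]'
python3 - <<'E'
from h import *
go([.536,-.0305,.097]);print(r.get_obs()["moment"])
E
```

```text
clock: 7.77
tcp_pos: [0.5353, -0.0304, 0.1111]
tcp_rot: [0.741, 0.672, 0.0, -0.0]
contact_force: [0.7, 1.7, 0.1]
gripper_width: 0.747
grasp_force: 66.2
dpos [0.   0.07 1.41] ang [-0.   -0.01  0.  ] yaw 84.4 tcp [ 0.5353 -0.0304  0.1111] F [0.7 1.7 0.1] w 0.747 g 66.2 q [-0.18  0.07 -0.04  1.45  0.    1.49] t 7.77
[0.28340294 0.04813089 0.02070693]
```

The cap is free: force is about zero at 7 mm above its locked height. I'll lift it clear and carry it to bare desk near (0.40,-0.14).

```bash
python3 -m pendant '[{"delta_pos":[0,0,-2],"angular":[0,0,0],"gripper":1},{"delta_pos":[0,0,-4.5],"angular":[0,0,0],"gripper":1},{"delta_pos":[0,0,-6.5],"angular":[0,0,0],"gripper":1},{"delta_pos":[0,0,-6.5],"angular":[0,0,0],"gripper":1}]';  python3 - <<'E'
from h import *
go([.40,-.14,.17],84)
E
```

```text
clock: 8.1
tcp_pos: [0.5377, -0.0315, 0.1803]
tcp_rot: [0.741, 0.672, 0.002, 0.003]
contact_force: [0.1, -0.7, 0.8]
gripper_width: 0.752
grasp_force: 68.8
dpos [-12.14 -12.65   0.95] ang [0.41 0.09 0.4 ] yaw 84.4 tcp [ 0.5377 -0.0315  0.1803] F [ 0.1 -0.7  0.8] w 0.752 g 68.8 q [-0.18  0.07  0.09  1.58 -0.    1.49] t 8.1
```

```bash
python3 -m pendant '[{"delta_pos":[-1.5,-1.5,0],"angular":[0,0,0],"gripper":1},{"delta_pos":[-4,-4.1,0.3],"angular":[0,0,0],"gripper":1},{"delta_pos":[-6.5,-6.7,0.5],"angular":[0,0,0],"gripper":1},{"delta_pos":[-9,-9.3,1],"angular":[0,0,0],"gripper":1},{"delta_pos":[-11,-11.5,1],"angular":[0,0,0],"gripper":1},{"delta_pos":[-12.1,-12.7,1],"angular":[0,0,0],"gripper":1},{"delta_pos":[-12.1,-12.7,2],"angular":[0,0,0],"gripper":1},{"delta_pos":[-12.1,-12.7,4.5],"angular":[0,0,0],"gripper":1},{"delta_pos":[-12.1,-12.7,7.5],"angular":[0,0,0],"gripper":1},{"delta_pos":[-12.1,-12.7,10],"angular":[0,0,0],"gripper":1}]';  python3 - <<'E'
from h import *
a=r.get_image("side");cv2.imwrite("pics/g.png",cv2.resize(a[120:390,130:400],(600,600))[:,:,::-1])
go([.40,-.14,-.027])
E
```

```text
clock: 8.93
tcp_pos: [0.3969, -0.1382, 0.0732]
tcp_rot: [0.741, 0.672, -0.0, -0.0]
contact_force: [0.6, 1.0, -2.0]
gripper_width: 0.753
grasp_force: 68.8
dpos [-0.38  0.86  9.42] ang [-0.62 -0.27  0.  ] yaw 84.4 tcp [ 0.3928 -0.1359  0.0673] F [-1.6  0.5 -4.5] w 0.75 g 68.8 q [-0.49 -0.22 -0.41  1.39  0.    1.17] t 8.98
```

View pics/g.png

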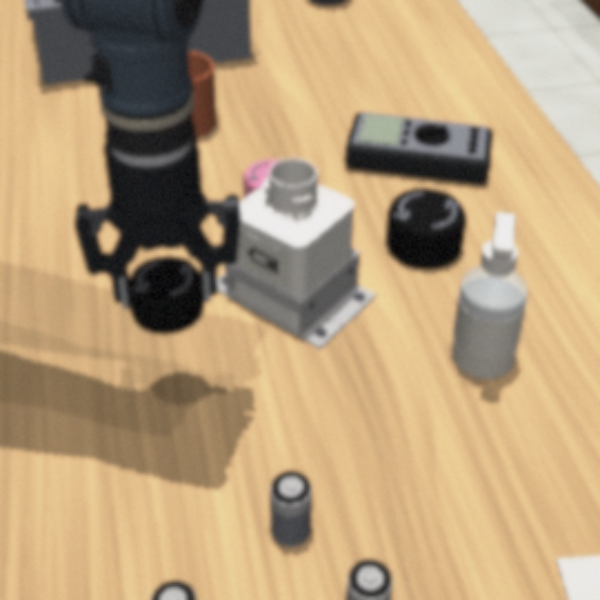

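Side crop: the cap is held level at about (165,292), the jar's mouth is open at (293,185), and the desk below the cap is clear. Lowering it now.

```bash
python3 -m pendant '[{"delta_pos":[0,0,2],"angular":[0,0,0],"gripper":1},{"delta_pos":[0,0,4],"angular":[0,0,0],"gripper":1},{"delta_pos":[0,0,6],"angular":[0,0,0],"gripper":1},{"delta_pos":[0,0,7.5],"angular":[0,0,0],"gripper":1},{"delta_pos":[0,0,8.5],"angular":[0,0,0],"gripper":1},{"delta_pos":[0,0,8.8],"angular":[0,0,0],"gripper":1},{"delta_pos":[0,0,8.8],"angular":[0,0,0],"gripper":1},{"delta_pos":[0,0,8.8],"angular":[0,0,0],"gripper":1}]';  python3 - <<'E'
from h import *
go([.40,-.14,-.030])
E
```

```text
clock: 9.65
tcp_pos: [0.3977, -0.1387, -0.0113]
tcp_rot: [0.741, 0.672, 0.0, 0.0]
contact_force: [0.4, -0.2, -0.8]
gripper_width: 0.748
grasp_force: 68.8
dpos [-0.1   0.24  1.87] ang [0.05 0.02 0.  ] yaw 84.4 tcp [ 0.3977 -0.1387 -0.0113] F [ 0.4 -0.2 -0.8] w 0.748 g 68.8 q [-0.5  -0.17 -0.52  1.21  0.    1.17] t 9.65
```

```bash
python3 -m pendant '[{"delta_pos":[0,0,0.5],"angular":[0,0,0],"gripper":1},{"delta_pos":[0,0,1],"angular":[0,0,0],"gripper":1},{"delta_pos":[0,0,1.3],"angular":[0,0,0],"gripper":1},{"delta_pos":[0,0,1.5],"angular":[0,0,0],"gripper":1},{"delta_pos":[0,0,1.6],"angular":[0,0,0],"gripper":1},{"delta_pos":[0,0,1.6],"angular":[0,0,0],"gripper":1}]'|grep -E "pos|contact"; python3 -m pendant '[{"delta_pos":[0,0,0.1],"angular":[0,0,0],"gripper":1},{"delta_pos":[0,0,0.15],"angular":[0,0,0],"gripper":1},{"delta_pos":[0,0,0.15],"angular":[0,0,0],"gripper":1}]'|grep -E "pos|contact"; python3 -c "
from h import *
go([.4,-.14,-.03])"
```

```text
tcp_pos: [0.3968, -0.1385, -0.0282]
contact_force: [0.5, -0.8, -0.4]
tcp_pos: [0.3971, -0.1386, -0.0294]
contact_force: [-0.6, 0.2, -1.1]
dpos [-0.11  0.3   0.06] ang [0. 0. 0.] yaw 84.4 tcp [ 0.3971 -0.1386 -0.0294] F [-0.6  0.2 -1.1] w 0.747 g 68.8 q [-0.5  -0.15 -0.55  1.17 -0.    1.17] t 10.4
```

```bash
python3 -m pendant '[{"delta_pos":[0,0,0.08],"angular":[0,0,0],"gripper":1},{"delta_pos":[0,0,0.15],"angular":[0,0,0],"gripper":1},{"delta_pos":[0,0,0.15],"angular":[0,0,0],"gripper":1}]'|grep -E "pos|contact"; python3 -m pendant '[{"delta_pos":[0,0,0.1],"angular":[0,0,0],"gripper":1},{"delta_pos":[0,0,0.1],"angular":[0,0,0],"gripper":1}]'|grep -E "pos|contact"; python3 -c "
from h import *
go([.4,-.14,-.03])"
```

```text
tcp_pos: [0.3973, -0.1387, -0.0298]
contact_force: [-1.9, 1.2, 5.2]
tcp_pos: [0.3973, -0.1388, -0.0298]
contact_force: [-4.3, 2.4, 10.9]
dpos [-0.1   0.28  0.02] ang [0.01 0.02 0.  ] yaw 84.4 tcp [ 0.3973 -0.1388 -0.0298] F [-4.3  2.4 10.9] w 0.747 g 70.1 q [-0.5  -0.15 -0.55  1.17 -0.    1.17] t 10.82
```

The cap is down at exactly the predicted height (-0.030). I'll relieve the load, open slowly, then rise.

```bash
python3 -m pendant '[{"delta_pos":[0,0,-0.15],"angular":[0,0,0],"gripper":1},{"delta_pos":[0,0,-0.15],"angular":[0,0,0],"gripper":0.25},{"delta_pos":[0,0,-0.15],"angular":[0,0,0],"gripper":0.15},{"delta_pos":[0,0,-0.15],"angular":[0,0,0],"gripper":0},{"delta_pos":[0,0,-0.15],"angular":[0,0,0],"gripper":0},{"delta_pos":[0,0,-0.15],"angular":[0,0,0],"gripper":0},{"delta_pos":[0,0,-1],"angular":[0,0,0],"gripper":0},{"delta_pos":[0,0,-3],"angular":[0,0,0],"gripper":0},{"delta_pos":[0,0,-6],"angular":[0,0,0],"gripper":0},{"delta_pos":[0,0,-9],"angular":[0,0,0],"gripper":0}]'; python3 -c "
from h import *
go([.4725,-.3195,.1],40)"
```

```text
clock: 11.65
tcp_pos: [0.3959, -0.138, 0.0586]
tcp_rot: [0.741, 0.672, -0.0, -0.001]
contact_force: [0.2, -0.5, -0.1]
gripper_width: 1.0
grasp_force: 0.0
dpos [-17.32   9.38  -4.19] ang [-1.500e-01 -1.000e-02  4.442e+01] yaw 84.4 tcp [ 0.3959 -0.138   0.0586] F [ 0.2 -0.5 -0.1] w 1.0 g 0.0 q [-0.5  -0.21 -0.42  1.37  0.    1.17] t 11.65
```

```bash
python3 -m pendant '[{"delta_pos":[-2,1,-2],"angular":[0,0,0],"gripper":0},{"delta_pos":[-5,2.7,-2.2],"angular":[0,0,0],"gripper":0},{"delta_pos":[-8,4.3,-2.2],"angular":[0,0,0],"gripper":0},{"delta_pos":[-11,6,-2.2],"angular":[0,0,0],"gripper":0},{"delta_pos":[-14,7.6,-2.2],"angular":[0,0,0],"gripper":0},{"delta_pos":[-16,8.7,-2.2],"angular":[0,0,0],"gripper":0},{"delta_pos":[-17.3,9.4,-2.2],"angular":[0,0,0],"gripper":0},{"delta_pos":[-17.3,9.4,-2.2],"angular":[0,0,0],"gripper":0},{"delta_pos":[-17.3,9.4,-2.2],"angular":[0,0,0],"gripper":0}]'
python3 - <<'E'
from h import *
a=r.get_image("wrist");cv2.imwrite("pics/i.png",a[:,:,::-1])
for d in r.masks_of("wrist","cell"):
    v,u=np.nonzero(d["pixels"]);print(d["p"],d["xy"],u.min(),u.max(),v.min(),v.max(),atz("wrist",(u.mean(),v.mean()),.04),)
print("expected top",proj("wrist",np.array([.4725,-.3195,.058])),"bottom",proj("wrist",np.array([.4725,-.3195,0])))
go([.4725,-.3195,-.008])
E
```

```text
clock: 12.4
tcp_pos: [0.4737, -0.3202, 0.0802]
tcp_rot: [0.741, 0.672, 0.0, -0.0]
contact_force: [-0.3, -0.1, 0.3]
gripper_width: 0.999
grasp_force: 0.0
0.97 [346.1, 333.8] 318 375 290 374 [ 0.51263565 -0.4049524   0.04      ]
0.64 [168.5, 332.2] 155 180 299 356 [ 0.38861888 -0.39066252  0.04      ]
expected top [276.12395626 232.3525193 ] bottom [276.73062314 207.21546523]
dpos [-0.07 -0.08  8.82] ang [-0.04 -0.05  0.  ] yaw 84.4 tcp [ 0.4735 -0.319   0.0802] F [-0.2  1.3  1.1] w 1.002 g 0.0 q [-0.71  0.17  0.    1.4   0.    0.96] t 12.5
```

View pics/i.png

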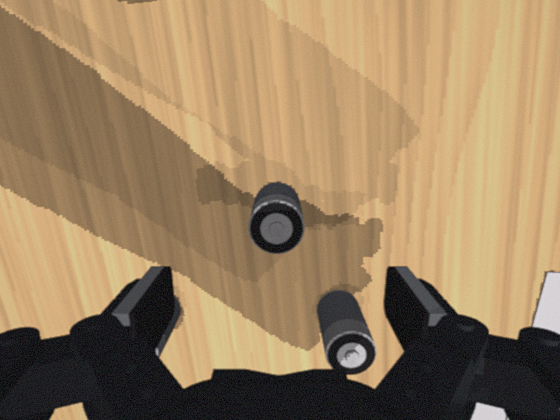

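Wrist view: the target cell's top is at (276,228), within 2 mm of expected and centred between the fingers. The neighbour at (345,335) is clear of the finger line. Descending now.

```bash
python3 -m pendant '[{"delta_pos":[0.15,-0.07,2],"angular":[0,0,0],"gripper":0},{"delta_pos":[0.15,-0.07,4.5],"angular":[0,0,0],"gripper":0},{"delta_pos":[0.15,-0.07,7],"angular":[0,0,0],"gripper":0},{"delta_pos":[0.15,-0.07,8.3],"angular":[0,0,0],"gripper":0},{"delta_pos":[0.15,-0.07,8.8],"angular":[0,0,0],"gripper":0},{"delta_pos":[0.15,-0.07,8.8],"angular":[0,0,0],"gripper":0.3},{"delta_pos":[0.15,-0.07,8.8],"angular":[0,0,0],"gripper":0.5},{"delta_pos":[0.15,-0.07,8.8],"angular":[0,0,0],"gripper":0.6},{"delta_pos":[0.15,-0.07,8.8],"angular":[0,0,0],"gripper":1},{"delta_pos":[0.15,-0.07,8.8],"angular":[0,0,0],"gripper":1}]';python3 -m pendant '[{"delta_pos":[0,0,0],"angular":[0,0,0],"gripper":1},{"delta_pos":[0,0,0],"angular":[0,0,0],"gripper":1},{"delta_pos":[0,0,0],"angular":[0,0,0],"gripper":1}]'; python3 -c "
from h import *
go([.536,-.0305,.19])"
```

```text
clock: 13.33
tcp_pos: [0.4744, -0.3194, -0.0058]
tcp_rot: [0.741, 0.672, 0.0, 0.002]
contact_force: [-1.1, 0.1, 4.0]
gripper_width: 0.379
grasp_force: 59.8
clock: 13.58
tcp_pos: [0.4744, -0.3194, -0.0058]
tcp_rot: [0.741, 0.672, 0.0, 0.002]
contact_force: [-1.1, 1.1, 6.3]
gripper_width: 0.378
grasp_force: 59.8
dpos [ 29.31   3.37 -19.62] ang [0.15 0.11 0.  ] yaw 84.4 tcp [ 0.4744 -0.3194 -0.0058] F [-1.1  1.1  6.3] w 0.378 g 59.8 q [-0.71  0.22 -0.12  1.23 -0.    0.96] t 13.58
```

```bash
python3 -m pendant '[{"delta_pos":[0,0,-1.5],"angular":[0,0,0],"gripper":1},{"delta_pos":[0,0,-4.5],"angular":[0,0,0],"gripper":1},{"delta_pos":[0,0,-8],"angular":[0,0,0],"gripper":1},{"delta_pos":[1,0.1,-11.5],"angular":[0,0,0],"gripper":1},{"delta_pos":[3,0.3,-14.5],"angular":[0,0,0],"gripper":1},{"delta_pos":[6,0.7,-17],"angular":[0,0,0],"gripper":1},{"delta_pos":[9,1,-19],"angular":[0,0,0],"gripper":1},{"delta_pos":[12.5,1.4,-19.6],"angular":[0,0,0],"gripper":1},{"delta_pos":[16,1.8,-19.6],"angular":[0,0,0],"gripper":1},{"delta_pos":[19,2.2,-19.6],"angular":[0,0,0],"gripper":1}]';python3 -m pendant '[{"delta_pos":[2.5,0.3,0],"angular":[0,0,0],"gripper":1},{"delta_pos":[5.5,0.65,0],"angular":[0,0,0],"gripper":1},{"delta_pos":[8,0.95,0],"angular":[0,0,0],"gripper":1},{"delta_pos":[9.6,1.1,0],"angular":[0,0,0],"gripper":1},{"delta_pos":[10.2,1.17,0],"angular":[0,0,0],"gripper":1},{"delta_pos":[10.2,1.17,0],"angular":[0,0,0],"gripper":1},{"delta_pos":[10.2,1.17,0],"angular":[0,0,0],"gripper":1}]'
python3 - <<'E'
from h import *
a=r.get_image("scene");b=r.get_image("side")
go([.536,-.0305,.1285])
cv2.imwrite("pics/j.png",np.hstack([cv2.resize(a[120:270,220:370],(400,400)),cv2.resize(b[110:280,180:350],(400,400))])[:,:,::-1])
for c in("scene","side"):
    print(c,"mouth",proj(c,np.array([.536,-.0305,.158])),"tcp-bottom",proj(c,r.get_obs()["tcp_pos"]+[0,0,.0058]))
    for d in r.masks_of(c,"cell"):
        v,u=np.nonzero(d["pixels"]);print(round(d["p"],2),u.min(),u.max(),v.min(),v.max())
E
```

```text
clock: 14.42
tcp_pos: [0.5144, -0.1296, 0.1892]
tcp_rot: [0.741, 0.672, 0.001, 0.001]
contact_force: [0.8, 0.3, -2.3]
gripper_width: 0.38
grasp_force: 59.7
clock: 15.0
tcp_pos: [0.535, -0.0315, 0.1878]
tcp_rot: [0.741, 0.672, -0.001, 0.0]
contact_force: [0.7, -0.6, -2.0]
gripper_width: 0.385
grasp_force: 59.7
dpos [0.18 0.08 5.94] ang [-0.02  0.04 -0.  ] yaw 84.3 tcp [ 0.535  -0.0322  0.1879] F [-0.7  0.4 -1.6] w 0.381 g 59.7 q [-0.18  0.08  0.11  1.61 -0.    1.48] t 15.1
scene mouth [274.06851755 196.23733508] tcp-bottom [273.41451064 187.79600342]
0.69 268 280 174 192
0.64 129 144 201 221
0.57 143 157 159 179
0.17 227 249 171 195
side mouth [261.35963544 197.32142779] tcp-bottom [261.11701193 184.16895501]
0.78 197 219 381 417
0.76 285 306 371 408
0.7 253 269 156 187
```

View pics/j.png

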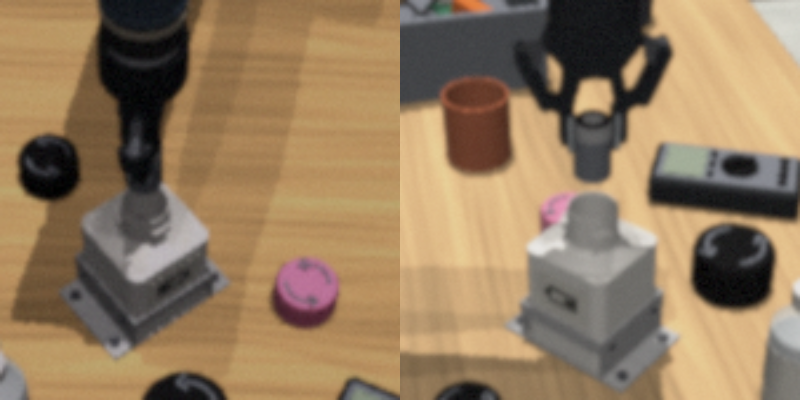

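The cap lies flat on bare desk (left crop, (48,165)). The cell hangs upright over the neck. Lowering gently with a force check.

```bash
python3 -m pendant '[{"delta_pos":[0,0.07,1.5],"angular":[0,0,0],"gripper":1},{"delta_pos":[0,0.07,2.7],"angular":[0,0,0],"gripper":1},{"delta_pos":[0,0.07,3.3],"angular":[0,0,0],"gripper":1},{"delta_pos":[0,0.07,3.6],"angular":[0,0,0],"gripper":1},{"delta_pos":[0,0.07,3.9],"angular":[0,0,0],"gripper":1},{"delta_pos":[0,0.07,4.2],"angular":[0,0,0],"gripper":1}]'; python3 -c "
from h import *
go([.536,-.0305,.1285])"
```

```text
clock: 15.7
tcp_pos: [0.5362, -0.0315, 0.1465]
tcp_rot: [0.741, 0.672, 0.0, 0.0]
contact_force: [0.8, 0.4, -1.8]
gripper_width: 0.378
grasp_force: 59.8
dpos [ 0.09 -0.03  1.8 ] ang [0.05 0.01 0.  ] yaw 84.4 tcp [ 0.5362 -0.0315  0.1465] F [ 0.8  0.4 -1.8] w 0.378 g 59.8 q [-0.18  0.07  0.03  1.52 -0.    1.49] t 15.7
```

```bash
python3 -m pendant '[{"delta_pos":[0,0,0.4],"angular":[0,0,0],"gripper":1},{"delta_pos":[0,0,0.8],"angular":[0,0,0],"gripper":1},{"delta_pos":[0,0,1.2],"angular":[0,0,0],"gripper":1},{"delta_pos":[0,0,1.5],"angular":[0,0,0],"gripper":1},{"delta_pos":[0,0,1.5],"angular":[0,0,0],"gripper":1}]'; python3 -c "
from h import *
go([.536,-.0305,.1285])"
```

```text
clock: 16.12
tcp_pos: [0.5354, -0.0309, 0.1301]
tcp_rot: [0.741, 0.672, -0.0, -0.001]
contact_force: [-0.0, 0.2, -1.3]
gripper_width: 0.384
grasp_force: 59.8
dpos [0.05 0.06 0.16] ang [-0.09 -0.01  0.  ] yaw 84.4 tcp [ 0.5354 -0.0309  0.1301] F [-0.   0.2 -1.3] w 0.384 g 59.8 q [-0.18  0.07 -0.01  1.49  0.    1.49] t 16.12
```

The cell's bottom is about 22 mm inside the mouth with no contact force, so I'll release and rise.

```bash
python3 -m pendant '[{"delta_pos":[0,0,0],"angular":[0,0,0],"gripper":0},{"delta_pos":[0,0,0],"angular":[0,0,0],"gripper":0},{"delta_pos":[0,0,0],"angular":[0,0,0],"gripper":0},{"delta_pos":[0,0,0],"angular":[0,0,0],"gripper":0},{"delta_pos":[0,0,0],"angular":[0,0,0],"gripper":0},{"delta_pos":[0,0,-1.5],"angular":[0,0,0],"gripper":0},{"delta_pos":[0,0,-4],"angular":[0,0,0],"gripper":0},{"delta_pos":[0,0,-7],"angular":[0,0,0],"gripper":0},{"delta_pos":[0,0,-10],"angular":[0,0,0],"gripper":0},{"delta_pos":[0,0,-12],"angular":[0,0,0],"gripper":0}]'; python3 -m pendant '[{"delta_pos":[-2,0,0],"angular":[0,0,0],"gripper":0},{"delta_pos":[-3.5,0,0],"angular":[0,0,0],"gripper":0},{"delta_pos":[-4,0,0],"angular":[0,0,0],"gripper":0},{"delta_pos":[-4,0,0],"angular":[0,0,0],"gripper":0}]'
python3 - <<'E'
from h import *
a=r.get_image("scene");w=r.get_image("wrist")
cv2.imwrite("pics/k.png",np.hstack([cv2.resize(a[120:320,200:440],(400,400)),cv2.resize(w[0:420,70:490],(400,400))])[:,:,::-1])
go([.536,-.0305,.25])
E
```

```text
clock: 16.95
tcp_pos: [0.5366, -0.0312, 0.2545]
tcp_rot: [0.741, 0.672, 0.001, 0.002]
contact_force: [0.1, -0.2, 0.2]
gripper_width: 1.005
grasp_force: 0.0
clock: 17.28
tcp_pos: [0.532, -0.0718, 0.2511]
tcp_rot: [0.741, 0.671, 0.0, 0.0]
contact_force: [-0.1, 0.9, -0.2]
gripper_width: 0.997
grasp_force: 0.0
dpos [4.02 0.03 0.07] ang [-0.05 -0.05  0.  ] yaw 84.4 tcp [ 0.5318 -0.0705  0.2507] F [0.4 1.4 0.1] w 1.003 g 0.0 q [-0.26  0.1   0.26  1.73  0.    1.41] t 17.38
```

View pics/k.png

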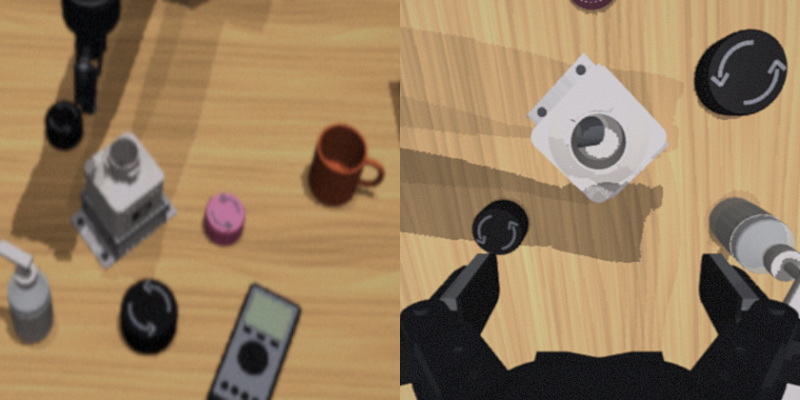

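The picture shows the battery inside the jar (mouth at (598,140)), the cap flat on the desk at (500,228), and the mug, bottle and multimeter where they were. The robot is clear of everything, so I'm handing in.

```bash
python3 -c "
from station import r
print(r.hand_in())"
```

```text
the job is handed in; nothing more can be done
None
```

The dead D battery is in the jar, the cap lies flat on the bare desk, and the last picture shows the mug, pump bottle and multimeter undisturbed; I handed the job in at about 17 s on the clock and got no verdict back.

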